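# Square the carton into the code reader's corner

## Task

Push the medicine carton with the blue band along the counter into the corner of the code reader's metal fence, so that one long side is flush against the long fence in front of the reader and one end is flush against the short side fence. Only nudge it with the fingers so that it slides on the counter: do not lift, carry or tip it, and leave the green-banded carton, the brown bottle and the white jar where they stand.

Things in the scene. Friction and masses are not known exactly. Their poses are not given: they have to be found in the camera images.
- carton_blue: White closed carton with a broad blue band, lying flat and loose on the counter: 90 mm (x) by 130 mm (y) by 45 mm high (z), about 0.25 kg; slides under a push of about 1 to 5 N. Origin at the centre of its underside, z up. It starts in one of two places between robot and fence; the green-banded carton is in the other.
- station: Fixed L-shaped aluminium fence, 28 mm high, 12 mm thick. Origin on the counter at the inner corner of its two inner faces; z up. Long fence's inner face: plane x=0, from the corner to y=-210 mm. Short fence's inner face: plane y=0, to x=-110 mm. The carton belongs at x<0, y<0. A black reader 62 mm high stands behind the long fence (x=13 to 68, y=-115 to -15 mm).
- station_home (a point): The carton's place: point on the counter, at station x=-45 mm, y=-65 mm, axes as the station's. When home, the carton's origin is here and its long side (its y) lies along y, either way round. Thin yellow lines painted on the counter bound the place on its two open sides.
- carton_green: Bystander: carton of the same size, shape and frame with a green band; loose, to be left alone.
- bottle: Bystander: small brown bottle, 48 mm in diameter, 95 mm high, loose and upright; origin at the centre of its underside.
- jar: Bystander: white jar with a blue cap, 58 mm in diameter, 62 mm high, loose and upright; origin at the centre of its underside.
Mind the look-alikes: they are no part of the job. What is shaped like the carton_blue but turquoise is not meant.

How it is judged:
By the outcome, as a careful person would: the job done as asked, in the order asked, and still so for the second after the job is handed in, with the robot touching nothing.
It also fails if it takes over 61 s, if anything falls off the work surface, if the arm or the gripper's body presses on something with over 40 N, if the wrist force passes 120 N, or if a joint passes its speed limit or range.

## Robot

A 7-joint arm with a two-finger parallel gripper is mounted at the origin on the work surface. World frame = base frame: x ahead of the robot, y to its left, z up, the work surface at z = 0. Lengths are in m, angles in rad, forces in N, time in s.
With the tool pointing down it reaches from about 0.425 to 0.925 m from the base axis. Payload 6.8 kg.
Tool frame: the origin (TCP) lies midway between the tips of the shut fingers; the grasp point (between the pads) lies 19 mm behind it (grip_point_offset is the distance from the TCP to the grasp point, in m); y points along the fingers, x is the direction in which the jaws open and shut, and the axes are right-handed (so a half turn about y gives the same grasp; the last joint's range is limited). The gripper opens to 85 mm and grips with 20 to 120 N. Pads are 22 mm wide; open, the fingers measure 114 mm over their backs; the gripper's body (76 mm by 85 mm) begins 54 mm behind the grasp point. The pads swing forward as they close: fully open they stand 13 mm farther back than shut.
Start: joints at [-1.429, 0.477, 0.022, 1.555, -0.011, 1.109, -0.083], TCP at [0.167, 0.654, 0.195] pointing down, gripper open.
Joint ranges: [-2.96, 2.96], [-0.34, 2.1], [-1.41, 1.46], [0.24, 2.44], [-1.37, 4.51], [0.17, 1.92], [-2.96, 2.96]. Speed limits (rad/s): [2.39, 2.39, 3.14, 3.14, 3.14, 3.14, 3.14].

## Interface

Orientations are given as a unit quaternion [w, x, y, z].
In Python, from station import get_obs, read_camera, hand_in, grip_point_offset gives the robot as it stands.
- The arm moves only by the tool play_rows, never from a script. Its argument "increments" is a list of rows, each a list of 2 entries, a list of its own where there are three numbers: the shift along the tool's x, y, z in m, then the turn, a rotation vector about the tool's x, y, z in degrees. In form: [[[tx, ty, tz], [ax, ay, az]], ...]. A call has 1 to 20 rows; each row shifts and turns the commanded pose from where the row before left it, along the tool's axes as they then stand; what a row does not reach is not made up. A row lasts 1/12 s, in which the tool goes at most 41.7 mm and 7.16 degrees, less where a joint would pass 70% of its speed; a pose out of reach is approached as far as the arm can. A call with a gripper value outside its range is refused whole. "gripper" is the finger opening in m, from 0 to 0.0854, set as the call begins (left out, the last holds). The fingers move at their own pace and stop on an object; "grip_force" is the grip in N (left out, the last holds). Time passes only in rows, so rows that do not move let the fingers close. It gives the time, the measured TCP pose, the force and the opening at its end, in the units of the state.
- get_obs(): the state, without advancing time (a new reading comes with each control period).
- read_camera(name): name is "side" or "top" or "wrist"; returns a dict with "color" (384x512x3 uint8, red, green, blue), "range_z" (384x512 float32, m along the optical axis (not along the pixel's ray), 0 where there is no reading), "intrinsics" (3x3 intrinsics, pixels), "R" (3x3) and "t" (3): a world point X has camera coordinates R X + t; the wrist camera has in their place "hand_eye" (4x4, takes a point from camera to tool coordinates, whose origin is the TCP and whose axes are the tool frame's). Camera axes: x right, y down, z forward; pixel columns grow to the right and rows downward; lengths in m; the calibration is good to about 2 mm. A picture is of the moment at which its call begins: read the wrist's pose just before it.
- hand_in(): hands the job in, once; it reports no verdict.
The state is a dict: "t": time; "q": joint angles; "joint_vel": joint speeds; "joint_torque": joint torques, N m; "eef_pos": TCP position; "tool_rot": TCP orientation; "contact_force": force on the tool from outside, world axes, zero at the start; "torque": the same for the moment, N m; "gripper_width": opening from 0.0 (shut) to 1.0 (fully open).
Only numpy, scipy, OpenCV 4.12 (cv2) and the standard library are available. Lean on these libraries where they do the work, as an engineer would, in place of code of your own. Each camera call takes 0.05 s, during which the arm holds its last target. There are 200 camera calls.

## Working session

There is one attempt and no reset: what is moved stays moved. The work goes in short steps, Python scripts to look and compute and a tool call to move; the robot and the scene stay as the last step left them, time stands still between calls to the robot, and variables do not carry over. Pictures are saved under pics/ and viewed, about 8 in all and at most 12, crops included, and the job is handed in when it is done.

Besides the shell and the picture viewer there is one more tool, called after "Call:" as a command line: name --argument value ..., lists and objects as JSON in quotes. play_rows: Moves the arm, as the interface text tells. Its arguments: {"type":"object","properties":{"increments":{"type":"array","items":{"type":"array"}},"gripper":{"type":"number"},"grip_force":{"type":"number"}},"required":["increments"]}

```bash
ls; mkdir -p pics
python3 - <<'E'
from station import *
import cv2,numpy as np
o=get_obs()
for k in ("t","q","eef_pos","tool_rot","gripper_width","contact_force"): print(k,o[k])
for n in("top","side"):
    c=read_camera(n); np.savez("pics/%s0.npz"%n,**c); cv2.imwrite("pics/%s0.png"%n,c["color"][:,:,::-1])
    print(n,c["intrinsics"],c["R"],c["t"])
a=cv2.imread("pics/top0.png")
cv2.imwrite("pics/top0b.png",cv2.resize(a,(800,600),interpolation=cv2.INTER_CUBIC))
E
```

```text
pics
t 0.0
q [-1.42909573  0.47780467  0.02232715  1.55650302 -0.01149915  1.10933196
 -0.08307972]
eef_pos [0.16670946 0.6533657  0.19390073]
tool_rot [-0.55792727  0.55883516  0.43332748 -0.43433595]
gripper_width 0.9972661000808183
contact_force [ 0.09605058 -0.27658419 -0.19375162]
top [[430.05331537   0.         247.76414829]
 [  0.         430.05331537 189.23789466]
 [  0.           0.           1.        ]] [[-0.00871928 -0.99971137 -0.02238658]
 [-0.99814273  0.01005106 -0.06008385]
 [ 0.06029151  0.02182111 -0.99794227]] [-0.06040527  0.48873419  1.21823924]
side [[491.74278148   0.         252.03370984]
 [  0.         491.74278148 190.90932127]
 [  0.           0.           1.        ]] [[ 0.96551293 -0.26022923  0.00809491]
 [-0.15810594 -0.61074621 -0.77588116]
 [ 0.20685089  0.74784344 -0.63082715]] [-0.49559215  0.09208234  1.19772324]
```

View pics/top0b.png

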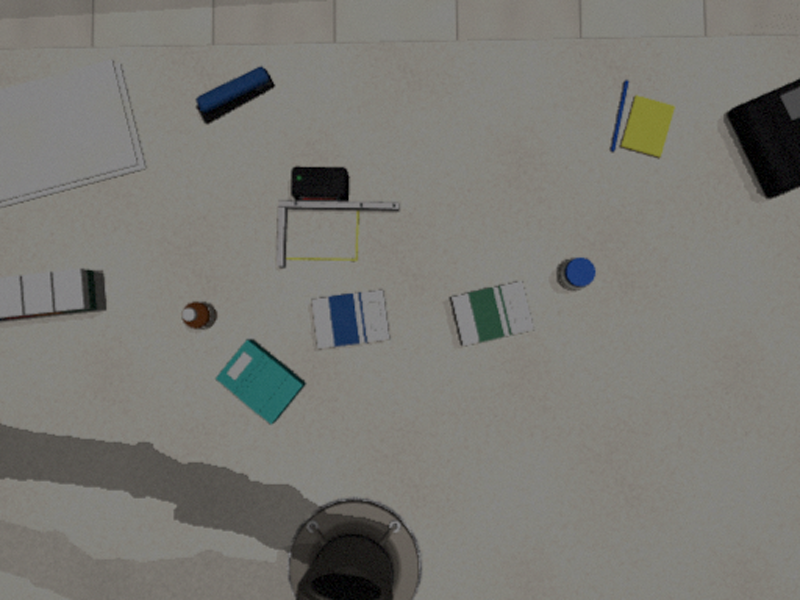

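View pics/side0.png

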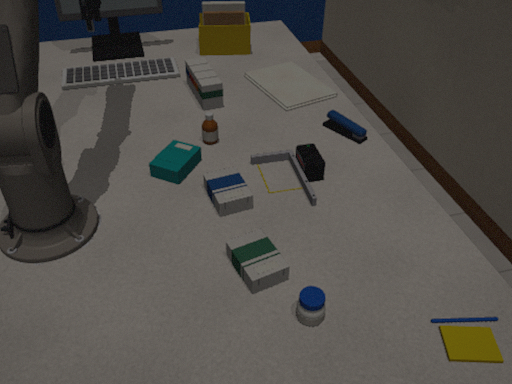

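The pictures show the fence corner at top view (285,205)/800 px, with the long fence along the top and the short fence on the left. The blue carton is at (350,320), the green one at (492,313), the bottle at (197,315) and the jar at (577,272).

```bash
cat > h.py <<'E'
import numpy as np,cv2
from station import *
from scipy.spatial.transform import Rotation as Ro
def cloud(c):
    K=c["intrinsics"];z=c["range_z"].astype(float);v,u=np.indices(z.shape)
    P=np.stack([(u-K[0,2])/K[0,0]*z,(v-K[1,2])/K[1,1]*z,z],-1)
    W=(P-c["t"])@c["R"]; W[z==0]=np.nan
    return W
def proj(c,uv,h):
    K=c["intrinsics"];d=np.c_[(uv-K[[0,1],[2,2]])/K[0,0],np.ones(len(uv))]@c["R"]
    o=-c["R"].T@c["t"]; return (o+d*((h-o[2])/d[:,2])[:,None])[:,:2]
def band(c,hmin,hmax,name,h=.045):
    "band of the carton: outline on top plane"
    hsv=cv2.cvtColor(c["color"],cv2.COLOR_RGB2HSV)
    m=cv2.inRange(hsv,(hmin,90,30),(hmax,255,255))
    n,l,s,cc=cv2.connectedComponentsWithStats(m)
    out=[]
    for i in range(1,n):
        if s[i,4]<40: continue
        uv=np.argwhere(l==i)[:,::-1].astype(float)
        w=proj(c,uv,h); r=cv2.minAreaRect((w*1000).astype(np.float32)); out.append(r); print(name,"px",cc[i].round(),"mm",np.round(r[0],1),np.round(r[1],1),round(r[2],1))
    return out
def boxtop(W,xy,rad,z0,z1,name):
    m=(W[...,2]>z0)&(W[...,2]<z1)&(np.hypot(W[...,0]-xy[0],W[...,1]-xy[1])<rad)
    p=W[m]; r=cv2.minAreaRect((p[:,:2]*1000).astype(np.float32))
    print(name,len(p),"zmed",np.median(p[:,2]).round(4),"c",np.round(r[0],1),"size",np.round(r[1],1),"ang",round(r[2],2)); print(cv2.boxPoints(r).round(0).tolist())
    return r
E
python3 - <<'E'
from h import *
c=dict(np.load("pics/top0.npz")); W=cloud(c)
def px(u,v): return W[int(v*.64),int(u*.64)]
for n,u,v in [("blue",350,320),("green",492,313),("bottle",197,315),("jar",577,272),("turq",260,380),("counter",420,400),("longF",375,206),("shortF",281,240),("reader",320,183)]: print(n,px(u,v).round(4))
for n,u,v in [("blue",350,320),("green",492,313),("turq",260,380)]: boxtop(W,px(u,v)[:2],.09,.034,.06,n)
boxtop(W,px(577,272)[:2],.05,.05,.08,"jar");boxtop(W,px(197,315)[:2],.04,.03,.12,"bottle")
band(c,100,125,"blue")
# fence by depth
x0=px(281,240)[:2]
m=(W[...,2]>.02)&(W[...,2]<.036)
l=px(340,206)[:2]
A=W[m&(abs(W[...,0]-l[0])<.02)&(W[...,1]>l[1]-.15)&(W[...,1]<l[1]+.05)]
B=W[m&(abs(W[...,1]-x0[1])<.02)&(abs(W[...,0]-x0[0])<.045)]
for n,p in(("long",A),("short",B)): r=cv2.minAreaRect((p[:,:2]*1000).astype(np.float32));print(n,len(p),np.median(p[:,2]),r,cv2.boxPoints(r).round(1).tolist())
# yellow lines on counter
hsv=cv2.cvtColor(c["color"],cv2.COLOR_RGB2HSV)
ym=cv2.inRange(hsv,(20,70,60),(35,255,255)); 
uv=np.argwhere(ym)[:,::-1].astype(float); uv=uv[(uv[:,0]<250)&(uv[:,1]>125)&(uv[:,1]<180)&(uv[:,0]>170)]
p=proj(c,uv,0)*1000
a=p[p[:,0]<p[:,0].min()+6]; b=p[p[:,1]<p[:,1].min()+6]
for n,q in(("yx",a),("yy",b)): print(n,len(q),q.mean(0),cv2.fitLine(q.astype(np.float32),cv2.DIST_HUBER,0,.01,.01).ravel())
E
```

```text
blue [0.4456 0.0008 0.0478]
green [ 0.4545 -0.2497  0.0437]
bottle [0.4556 0.267  0.0755]
jar [ 0.5233 -0.3975  0.0673]
turq [0.339  0.1621 0.0507]
counter [ 0.2968 -0.121   0.0021]
longF [ 0.6538 -0.0446  0.03  ]
shortF [0.5932 0.1306 0.0268]
reader [0.6883 0.0543 0.0618]
blue 1498 zmed 0.0454 c [445.7   2.1] size [ 90.6 130.1] ang 6.86
[[393.0, 61.0], [408.0, -68.0], [498.0, -57.0], [483.0, 72.0]]
green 1523 zmed 0.0455 c [ 453.6 -251.7] size [ 90.5 130.7] ang 12.24
[[396.0, -197.0], [423.0, -325.0], [512.0, -306.0], [484.0, -178.0]]
turq 1540 zmed 0.0451 c [335.3 165.8] size [130.   91.9] ang 50.71
[[259.0, 145.0], [330.0, 86.0], [412.0, 187.0], [341.0, 245.0]]
jar 292 zmed 0.062 c [ 523.9 -403.5] size [50.2 49.3] ang 27.81
[[490.0, -393.0], [513.0, -437.0], [558.0, -414.0], [535.0, -370.0]]
bottle 279 zmed 0.0656 c [454.3 275.6] size [46.2 46.6] ang 30.38
[[423.0, 284.0], [446.0, 244.0], [486.0, 267.0], [462.0, 307.0]]
blue px [149.  57.] mm [868.  214.9] [ 32.8 138.2] 25.2
blue px [396.  74.] mm [ 807.4 -486.2] [  6.6 129.6] 77.3
blue px [371. 174.] mm [ 526.7 -408.9] [50.  47.5] 89.3
blue px [220. 204.] mm [445.4  12.9] [89.  43.4] 7.1
long 276 0.028428517110747748 ((661.0103759765625, -8.720985412597656), (158.29812622070312, 26.464977264404297), 87.5083999633789) [[644.2999877929688, -87.19999694824219], [670.7999877929688, -88.4000015258789], [677.7000122070312, 69.80000305175781], [651.2000122070312, 70.9000015258789]]
short 138 0.027922724538779316 ((593.4047241210938, 130.45648193359375), (12.807074546813965, 87.11138916015625), 89.21363067626953) [[549.7999877929688, 124.69999694824219], [636.9000244140625, 123.5], [637.0, 136.3000030517578], [549.9000244140625, 137.5]]
yx 82 [559.75500945  49.26480556] [1.1342119e-02 9.9993569e-01 5.6094653e+02 5.3550400e+01]
yy 47 [610.76085365  -8.99478329] [ 9.9998224e-01 -5.9560058e-03  5.9487964e+02 -7.9670067e+00]
```

```bash
cat >> h.py <<'E'
def pose():
    o=get_obs(); q=np.array(o["tool_rot"]); R=Ro.from_quat(q[[1,2,3,0]]).as_matrix(); return o,np.array(o["eef_pos"]),R
def yaw(R): return np.degrees(np.arctan2(R[1,0],R[0,0]))
def to(p,R,target): return (R.T@(np.array(target)-p)*1000).round(1)
def ryaw(phi):
    x=np.array([np.cos(np.radians(phi)),np.sin(np.radians(phi)),0]);y=np.array([0,0,-1.]);return np.c_[x,y,np.cross(x,y)]
E
python3 - <<'E'
from h import *
o,p,R=pose(); print(p,R.round(3),yaw(R))
# corner frame of the carton: ex, ey
a=np.radians(6.9); ex=np.array([np.cos(a),np.sin(a)]);ey=np.array([-np.sin(a),np.cos(a)])
ctr=np.array([445.7,2.1]); cor=ctr-45*ex-65*ey
for th in (135,125,120,115,110):   # tool x direction (B->A) in the carton frame
    t=np.radians(th);u=np.array([np.cos(t),np.sin(t)]);
    for s in(1,-1):
        pass
    w=np.array([np.sin(t),-np.cos(t)]); 
    rect=lambda s:[s*k*u+z*w for k in(42.5,57) for z in(-11,11)]
    A=max(rect(1),key=lambda v:v[0]); B=max(rect(-1),key=lambda v:v[1])
    T=np.array([-A[0],-B[1]]); cA=T+A; cB=T+B
    W=cor+T[0]*ex+T[1]*ey
    print(th,"tcp in corner frame",T.round(),"contact A",cA.round(),"B",cB.round(),"world",W.round(),"r",np.hypot(*W).round(),"toolx yaw",th+6.9, "or",th+6.9-180)
for ph in (yaw(R),0): print(ph,to(p,ryaw(ph),[.45,.2,.195]))
E
```

```text
[0.16675754 0.65349839 0.1940337 ] [[ 0.247 -0.    -0.969]
 [ 0.969 -0.002  0.247]
 [-0.002 -1.    -0.   ]] 75.68992849573719
135 tcp in corner frame [22. 22.] contact A [ 0. 60.] B [60.  0.] world [428. -43.] r 430.0 toolx yaw 141.9 or -38.099999999999994
125 tcp in corner frame [15. 29.] contact A [ 0. 70.] B [49.  0.] world [421. -38.] r 422.0 toolx yaw 131.9 or -48.099999999999994
120 tcp in corner frame [12. 31.] contact A [ 0. 74.] B [42.  0.] world [417. -35.] r 418.0 toolx yaw 126.9 or -53.099999999999994
115 tcp in corner frame [ 8. 34.] contact A [ 0. 77.] B [36.  0.] world [413. -33.] r 414.0 toolx yaw 121.9 or -58.099999999999994
110 tcp in corner frame [ 4. 36.] contact A [ 0. 80.] B [29.  0.] world [409. -31.] r 410.0 toolx yaw 116.9 or -63.099999999999994
75.68992849573719 [-369.4   -1.  -386.5]
0 [ 283.2   -1.  -453.5]
```

Call:
play_rows --increments '[[[-0.0185,0,-0.0193],[0,0,0]],[[-0.0185,0,-0.0193],[0,0,0]],[[-0.0185,0,-0.0193],[0,0,0]],[[-0.0185,0,-0.0193],[0,0,0]],[[-0.0185,0,-0.0193],[0,0,0]],[[-0.0185,0,-0.0193],[0,0,0]],[[-0.0185,0,-0.0193],[0,0,0]],[[-0.0185,0,-0.0193],[0,0,0]],[[-0.0185,0,-0.0193],[0,0,0]],[[-0.0185,0,-0.0193],[0,0,0]],[[-0.0185,0,-0.0193],[0,0,0]],[[-0.0185,0,-0.0193],[0,0,0]],[[-0.0185,0,-0.0193],[0,0,0]],[[-0.0185,0,-0.0193],[0,0,0]],[[-0.0185,0,-0.0193],[0,0,0]],[[-0.0185,0,-0.0193],[0,0,0]],[[-0.0185,0,-0.0193],[0,0,0]],[[-0.0185,0,-0.0193],[0,0,0]],[[-0.0185,0,-0.0193],[0,0,0]],[[-0.0185,0,-0.0193],[0,0,0]]]' --gripper 0.0854

```text
t: 1.77
eef_pos: [0.4497, 0.1988, 0.1947]
tool_rot: [0.558, -0.558, -0.434, 0.434]
contact_force: [0.6, 0.7, 0.1]
gripper_width: 1.002
```

Call:
play_rows --increments '[[[0,0,0],[0,6.3,0]],[[0,0,0],[0,6.3,0]],[[0,0,0],[0,6.3,0]],[[0,0,0],[0,6.3,0]],[[0,0,0],[0,6.3,0]],[[0,0,0],[0,6.3,0]],[[0,0,0],[0,6.3,0]],[[0,0,0],[0,6.3,0]],[[0,0,0],[0,6.3,0]],[[0,0,0],[0,6.3,0]],[[0,0,0],[0,6.3,0]],[[0,0,0],[0,6.3,0]],[[0,0,0],[0,6.3,0]],[[0,0,0],[0,6.3,0]],[[0,0,0],[0,6.3,0]],[[0,0,0],[0,6.3,0]],[[0,0,0],[0,6.3,0]],[[0,0,0],[0,6.3,0]],[[0,0,0],[0,0,0]],[[0,0,0],[0,0,0]]]'

```text
t: 3.43
eef_pos: [0.4491, 0.2001, 0.1947]
tool_rot: [-0.669, 0.67, -0.227, 0.227]
contact_force: [0.1, 0.4, -0.3]
gripper_width: 1.002
```

Run:
```python
from h import *
o,p,R=pose(); print(o["t"],p,yaw(R),R.round(3)[2],o["q"],o["contact_force"])
print(to(p,R,[.421,-.037,.195]),to(p,R,[.421,-.037,.11]))
```

```text
3.4333 [0.44914823 0.20008177 0.19469203] -37.517889206474266 [-0. -1. -0.] [-1.00121608  0.18112485  0.51973343  2.0105275  -0.10810253  0.97663683
 -1.0826506 ] [ 0.07299756  0.40227062 -0.297442  ]
[ 1.221e+02 -2.000e-01 -2.052e+02] [ 122.1   84.8 -205.1]
```

Call:
play_rows --increments '[[[0.0122,0,-0.0205],[0,0,0]],[[0.0122,0,-0.0205],[0,0,0]],[[0.0122,0,-0.0205],[0,0,0]],[[0.0122,0,-0.0205],[0,0,0]],[[0.0122,0,-0.0205],[0,0,0]],[[0.0122,0.01,-0.0205],[0,0,0]],[[0.0122,0.02,-0.0205],[0,0,0]],[[0.0122,0.02,-0.0205],[0,0,0]],[[0.0122,0.02,-0.0205],[0,0,0]],[[0.0122,0.015,-0.0205],[0,0,0]],[[0,0,0],[0,0,0]],[[0,0,0],[0,0,0]],[[0,0,0],[0,0,0]]]'

```text
t: 4.52
eef_pos: [0.4209, -0.0363, 0.1102]
tool_rot: [0.669, -0.669, 0.228, -0.228]
contact_force: [1.2, 0.2, -0.7]
gripper_width: 0.997
```

Run:
```python
from h import *
o,p,R=pose(); print(o["t"],p,yaw(R),R.round(3)[2],o["q"],o["contact_force"])
c=read_camera("wrist"); cv2.imwrite("pics/w1.png",c["color"][:,:,::-1]); print(c["hand_eye"].round(3).tolist())
```

```text
4.5167 [ 0.42093168 -0.03628683  0.11016017] -37.61101661922877 [ 0. -1.  0.] [-0.65239107  0.20248888  0.67147554  2.24842025 -0.18650295  0.74216331
 -0.50924136] [ 1.20841229  0.20092816 -0.66958285]
[[1.0, -0.0, 0.0, -0.002], [-0.0, -0.304, 0.953, -0.178], [-0.0, -0.953, -0.304, 0.079], [0.0, 0.0, 0.0, 1.0]]
```

View pics/w1.png

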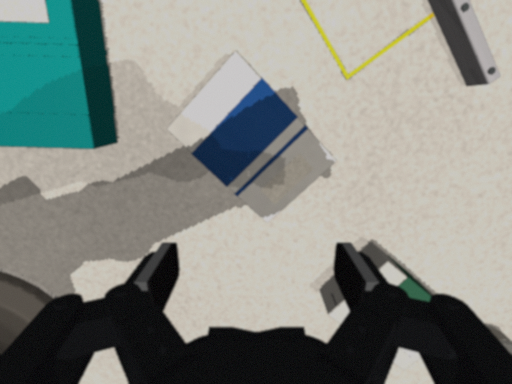

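The wrist view shows the blue carton at (260,130), with its nearest corner at (265,215). The finger tips are at (170,250) and (345,250), and the green carton is at the lower right. I'll project the planned fingertip spots to check them before going down.

Run:
```python
from h import *
o,p,R=pose(); c=read_camera("wrist"); H=c["hand_eye"];K=c["intrinsics"]
def pr(X): 
    t=R.T@(np.array(X)-p); q=H[:3,:3].T@(t-H[:3,3]); return (K@q/q[2])[:2].round()
a=np.radians(6.9); ex=np.array([np.cos(a),np.sin(a)]);ey=np.array([-np.sin(a),np.cos(a)]);ctr=np.array([.4457,.0021])
for i,j in((-1,-1),(-1,1),(1,-1),(1,1)): print(i,j,pr([*(ctr+i*.045*ex+j*.065*ey),.045]))
img=c["color"].copy()
for s in(1,-1):
    for k in(.0425,.057):
        for z in(-.011,.011):
            X=p+R@[s*k,0,z]; X[2]=.045; u=pr(X); rel=(X[:2]-ctr)*1000; print(s,k,z,u,"carton frame",(rel@ex).round(),(rel@ey).round()); cv2.circle(img,tuple(int(v) for v in u),2,(255,0,0),-1)
```

```text
-1 -1 [267. 225.]
-1 1 [166. 129.]
1 -1 [338. 162.]
1 1 [237.  50.]
1 0.0425 -0.011 [302. 204.] carton frame -6.0 -72.0
1 0.0425 0.011 [303. 183.] carton frame 9.0 -57.0
1 0.057 -0.011 [317. 204.] carton frame 4.0 -82.0
1 0.057 0.011 [318. 183.] carton frame 20.0 -67.0
-1 0.0425 -0.011 [214. 205.] carton frame -67.0 -13.0
-1 0.0425 0.011 [213. 183.] carton frame -51.0 3.0
-1 0.057 -0.011 [199. 205.] carton frame -77.0 -3.0
-1 0.057 0.011 [197. 183.] carton frame -62.0 13.0
```

The +x finger would land 8 mm inside the carton's end, so I'll turn further (tool x at -48°) and back off.

Call:
play_rows --increments '[[[0,0,0],[0,5.2,0]],[[0,0,0],[0,5.2,0]],[[0.0008,0,-0.0051],[0,0,0]],[[0.0008,0,-0.0051],[0,0,0]],[[0,0.02,0],[0,0,0]],[[0,0.02,0],[0,0,0]],[[0,0,0],[0,0,0]],[[0,0,0],[0,0,0]]]'

```text
t: 5.28
eef_pos: [0.4131, -0.045, 0.0698]
tool_rot: [-0.645, 0.646, -0.288, 0.287]
contact_force: [0.2, -0.1, 0.5]
gripper_width: 1.005
```

```bash
cat > chk.py <<'E'
from h import *
o,p,R=pose(); print(o["t"],p,yaw(R),R.round(3)[2],np.round(o["q"],3),o["contact_force"])
a=np.radians(6.9); ex=np.array([np.cos(a),np.sin(a)]);ey=np.array([-np.sin(a),np.cos(a)]);ctr=np.array([.4457,.0021])
for s in(1,-1):
    for k in(.0425,.057):
        for z in(-.011,.011):
            X=p+R@[s*k,0,z]; rel=(X[:2]-ctr)*1000; print(s,k,z,"carton frame",(rel@ex).round(1),(rel@ey).round(1))
E
python3 chk.py
```

```text
5.2833 [ 0.41305962 -0.04498879  0.06975093] -48.021565380242215 [-0.001 -1.    -0.002] [-0.612  0.288  0.666  2.294 -0.296  0.642 -0.564] [ 0.24873194 -0.09471886  0.52377088]
1 0.0425 -0.011 carton frame -22.6 -83.9
1 0.0425 0.011 carton frame -4.6 -71.3
1 0.057 -0.011 carton frame -14.3 -95.8
1 0.057 0.011 carton frame 3.7 -83.2
-1 0.0425 -0.011 carton frame -71.5 -14.4
-1 0.0425 0.011 carton frame -53.5 -1.7
-1 0.057 -0.011 carton frame -79.8 -2.5
-1 0.057 0.011 carton frame -61.8 10.1
```

Call:
play_rows --increments '[[[0,0.0165,0],[0,0,0]],[[0,0.0165,0],[0,0,0]],[[0,0.0165,0],[0,0,0]],[[0,0.0165,0],[0,0,0]],[[0,0,0],[0,0,0]],[[0,0,0],[0,0,0]]]'

```text
t: 5.78
eef_pos: [0.4142, -0.0448, 0.0046]
tool_rot: [0.646, -0.646, 0.288, -0.288]
contact_force: [0.1, 0.9, -0.0]
gripper_width: 1.001
```

Call:
play_rows --increments '[[[0.003,0,0.004],[0,0,0]],[[0.003,0,0.004],[0,0,0]],[[0.003,0,0.004],[0,0,0]],[[0.003,0,0.004],[0,0,0]],[[0.003,0,0.004],[0,0,0]],[[0.003,0,0.004],[0,0,0]]]'

```text
t: 6.28
eef_pos: [0.4448, -0.0419, 0.0041]
tool_rot: [0.646, -0.646, 0.288, -0.288]
contact_force: [-0.3, -1.7, -0.1]
gripper_width: 0.997
```

Run:
```python
from h import *
o,p,R=pose(); print(o["t"],p,yaw(R),R.round(3)[2],o["contact_force"])
c=read_camera("top");band(c,100,125,"blue");cv2.imwrite("pics/t2.png",cv2.resize(c["color"][80:280,100:360,::-1],(780,600)))
```

```text
6.2833 [ 0.44475394 -0.04188018  0.00413629] -48.09485840151201 [ 0. -1.  0.] [-0.33981584 -1.67934781 -0.1323084 ]
blue px [149.  57.] mm [867.3 214.5] [ 34.5 138.3] 25.2
blue px [396.  74.] mm [ 807.4 -486.2] [  6.6 129.6] 77.3
blue px [371. 174.] mm [ 526.7 -408.9] [50.  47.5] 89.3
```

View pics/t2.png

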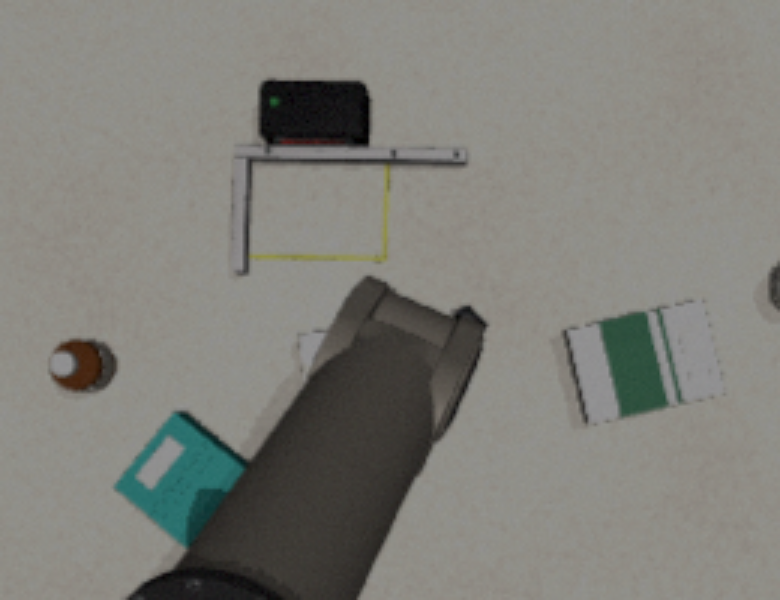

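The arm hides the carton from the top camera; only its left corner shows, at (310,350). I'll use the wrist camera from here.

Call:
play_rows --increments '[[[0.003,0,0.004],[0,0,0]],[[0.003,0,0.004],[0,0,0]],[[0.003,0,0.004],[0,0,0]],[[0.003,0,0.004],[0,0,0]],[[0.003,0,0.004],[0,0,0]],[[0.003,0,0.004],[0,0,0]],[[0.003,0,0.004],[0,0,0]],[[0.003,0,0.004],[0,0,0]]]'

```text
t: 7.0
eef_pos: [0.4842, -0.0385, 0.0039]
tool_rot: [-0.646, 0.646, -0.288, 0.288]
contact_force: [-0.1, 0.1, 0.1]
gripper_width: 1.003
```

```bash
cat >> h.py <<'E'
def wrist():
    o,p,R=pose(); c=read_camera("wrist"); H=c["hand_eye"]
    c["R"]=(R@H[:3,:3]).T; c["t"]=-c["R"]@(R@H[:3,3]+p)
    return c,o,p,R
def wmeas(c):
    W=cloud(c); hsv=cv2.cvtColor(c["color"],cv2.COLOR_RGB2HSV)
    m=cv2.inRange(hsv,(100,110,40),(125,255,255))>0
    m&=(W[...,2]>.03)&(W[...,2]<.06)
    q=W[m]; print("band n",len(q),"zmed",np.median(q[:,2]))
    r=cv2.minAreaRect((q[:,:2]*1000).astype(np.float32)); print("band",np.round(r[0],1),np.round(r[1],1),round(r[2],2))
    boxtop(W,q[:,:2].mean(0),.1,.034,.056,"top")
    return W
E
python3 - <<'E'
from h import *
c,o,p,R=wrist(); print(o["t"],p,yaw(R),o["contact_force"]); W=wmeas(c)
cv2.imwrite("pics/w3.png",c["color"][:,:,::-1]); np.savez("pics/w3.npz",**c)
E
```

```text
7.0 [ 0.48423161 -0.03852044  0.00386019] -48.11351696216064 [-0.12074721  0.14451008  0.12202402]
band n 10135 zmed 0.0443627769300181
band [445.4   8.4] [91.6 57.6] 7.27
top 28971 zmed 0.0441 c [445.8   3.1] size [ 92.2 130.4] ang 7.39
[[392.0, 62.0], [408.0, -68.0], [500.0, -56.0], [483.0, 74.0]]
```

View pics/w3.png

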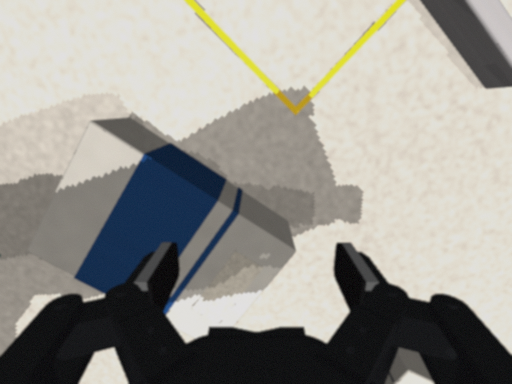

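The carton hasn't moved: in this view the left finger (165,260) hovers over it, with no force. I'll check the actual tip height in the depth image.

Run:
```python
from h import *
c=dict(np.load("pics/w3.npz")); W=cloud(c)
for v in (244,250,256,262,270,280): print(v,[ (u,W[v,u].round(3).tolist()) for u in (140,155,165,172,345,360,370)])
print(grip_point_offset)
```

```text
244 [(140, [0.442, 0.015, 0.046]), (155, [0.447, 0.008, 0.044]), (165, [0.461, 0.005, 0.06]), (172, [0.463, 0.002, 0.059]), (345, [0.522, -0.064, 0.059]), (360, [0.52, -0.111, -0.002]), (370, [0.525, -0.116, -0.001])]
250 [(140, [0.438, 0.012, 0.044]), (155, [0.444, 0.006, 0.044]), (165, [0.462, 0.004, 0.065]), (172, [0.461, 0.001, 0.061]), (345, [0.521, -0.062, 0.066]), (360, [0.517, -0.115, -0.001]), (370, [0.522, -0.12, -0.001])]
256 [(140, [0.435, 0.01, 0.044]), (155, [0.46, 0.006, 0.071]), (165, [0.463, 0.002, 0.07]), (172, [0.46, -0.001, 0.062]), (345, [0.519, -0.063, 0.068]), (360, [0.524, -0.066, 0.07]), (370, [0.518, -0.125, -0.002])]
262 [(140, [0.452, 0.009, 0.07]), (155, [0.46, 0.004, 0.075]), (165, [0.462, 0.001, 0.073]), (172, [0.457, -0.003, 0.063]), (345, [0.517, -0.064, 0.069]), (360, [0.523, -0.065, 0.075]), (370, [0.525, -0.073, 0.069])]
270 [(140, [0.454, 0.007, 0.076]), (155, [0.463, 0.003, 0.083]), (165, [0.459, -0.002, 0.074]), (172, [0.455, -0.006, 0.065]), (345, [0.514, -0.067, 0.07]), (360, [0.521, -0.064, 0.081]), (370, [0.525, -0.065, 0.083])]
280 [(140, [0.461, 0.005, 0.089]), (155, [0.462, 0.0, 0.086]), (165, [0.456, -0.005, 0.076]), (172, [0.451, -0.009, 0.065]), (345, [0.511, -0.071, 0.071]), (360, [0.519, -0.063, 0.087]), (370, [0.522, -0.065, 0.088])]
0.0187
```

Call:
play_rows --increments '[[[0,-0.025,0],[0,0,0]],[[0,-0.025,0],[0,0,0]],[[0,-0.025,0],[0,0,0]],[[0,0,0],[0,0,0]],[[0,0,0],[0,0,0]],[[0,0,0],[0,0,0]],[[0,0,0],[0,0,0]],[[0,0,0],[0,0,0]],[[0,0,0],[0,0,0]],[[0,0,0],[0,0,0]],[[0,0,0],[0,0,0]],[[0,0,0],[0,0,0]]]' --gripper 0.0

```text
t: 8.05
eef_pos: [0.4836, -0.0386, 0.0787]
tool_rot: [-0.646, 0.646, -0.288, 0.288]
contact_force: [-0.1, 0.0, -0.6]
gripper_width: 0.003
```

Run:
```python
from h import *
c,o,p,R=wrist(); print(o["t"],p,o["gripper_width"]); W=cloud(c)
T=(W-p)@R*1000   # tool coords
m=np.isfinite(T[...,0])&(abs(T[...,0])<60)&(T[...,2]<30)&(T[...,2]>-30)&(T[...,1]<-5+ (p[2]-.06)*1000)
q=T[m]; print(len(q)); i=np.argsort(-q[:,1])
print(q[i][::max(1,len(q)//25)].round(0).tolist())
cv2.imwrite("pics/w4.png",c["color"][:,:,::-1])
```

```text
8.05 [ 0.48360022 -0.03862274  0.07870097] 0.003383442992616937
37995
[[4.0, -39.0, 11.0], [-4.0, -72.0, 12.0], [-24.0, -84.0, 13.0], [-22.0, -89.0, 12.0], [27.0, -92.0, -5.0], [-33.0, -93.0, -7.0], [25.0, -97.0, 11.0], [36.0, -101.0, 12.0], [32.0, -105.0, 3.0], [-36.0, -107.0, -8.0], [36.0, -109.0, -3.0], [48.0, -110.0, 12.0], [-42.0, -112.0, -2.0], [44.0, -114.0, 13.0], [7.0, -115.0, 18.0], [48.0, -117.0, 12.0], [47.0, -119.0, 12.0], [22.0, -120.0, 10.0], [39.0, -121.0, 10.0], [-52.0, -122.0, 12.0], [51.0, -123.0, 13.0], [-54.0, -125.0, 12.0], [49.0, -126.0, 10.0], [-60.0, -128.0, 11.0], [9.0, -131.0, 20.0], [8.0, -135.0, 20.0]]
```

View pics/w4.png

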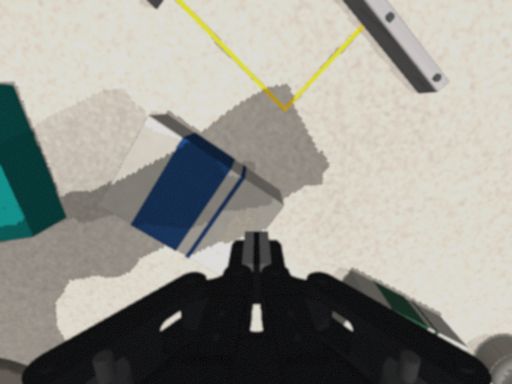

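With the fingers shut, the tips measure 39 mm short of the reported TCP, so the first pass went over the carton without touching it. With them open I take tip height as TCP z + 53 mm. I'll repeat the approach with the TCP about 40 mm lower.

Call:
play_rows --increments '[[[-0.0105,0,-0.0141],[0,0,0]],[[-0.0105,0,-0.0141],[0,0,0]],[[-0.0105,0,-0.0141],[0,0,0]],[[-0.0105,0,-0.0141],[0,0,0]],[[0,0.02,0],[0,0,0]],[[0,0.02,0],[0,0,0]],[[0,0.02,0],[0,0,0]],[[0,0,0],[0,0,0]],[[0,0,0],[0,0,0]],[[0,0,0],[0,0,0]],[[0,0,0],[0,0,0]]]' --gripper 0.0854

```text
t: 9.02
eef_pos: [0.4146, -0.045, 0.0198]
tool_rot: [0.646, -0.645, 0.288, -0.289]
contact_force: [-0.3, -0.3, 0.3]
gripper_width: 0.997
```

```bash
python3 chk.py
python3 - <<'E'
from h import *
c,o,p,R=wrist(); W=cloud(c); T=(W-p)@R*1000
m=np.isfinite(T[...,0])&(abs(T[...,0])<70)&(T[...,2]<20)&(T[...,2]>-30)&(W[...,2]>.055)&(T[...,1]>-85)
q=T[m]
for s in(1,-1):
    k=q[q[:,0]*s>20]; print(s,len(k),"y max",k[:,1].max().round(1),"min",k.min(0).round(),"max",k.max(0).round())
    k=k[k[:,1]>-68]; print("  low part",k.min(0).round(),k.max(0).round())
E
```

```text
9.0167 [ 0.41456402 -0.04500482  0.01982158] -48.122087738391514 [ 0.001 -1.     0.001] [-0.518  0.399  0.572  2.321 -0.437  0.52  -0.438] [-0.32870297 -0.32098942  0.31032122]
1 0.0425 -0.011 carton frame -21.2 -84.2
1 0.0425 0.011 carton frame -3.2 -71.5
1 0.057 -0.011 carton frame -12.9 -96.0
1 0.057 0.011 carton frame 5.1 -83.4
-1 0.0425 -0.011 carton frame -69.9 -14.5
-1 0.0425 0.011 carton frame -51.9 -1.9
-1 0.057 -0.011 carton frame -78.3 -2.6
-1 0.057 0.011 carton frame -60.2 10.0
1 1879 y max -47.8 min [ 41. -85. -11.] max [ 55. -48.  12.]
  low part [ 41. -68. -11.] [ 55. -48.  12.]
-1 1882 y max -48.1 min [-58. -85. -11.] max [-43. -48.  12.]
  low part [-58. -68. -11.] [-43. -48.  12.]
```

Call:
play_rows --increments '[[[0,0.018,0],[0,0,0]],[[0,0.018,0],[0,0,0]],[[0,0.018,0],[0,0,0]],[[0,0,0],[0,0,0]],[[0,0,0],[0,0,0]]]'

```text
t: 9.48
eef_pos: [0.4136, -0.045, -0.0348]
tool_rot: [-0.646, 0.646, -0.289, 0.288]
contact_force: [-0.8, -0.2, 0.5]
gripper_width: 1.0
```

Call:
play_rows --increments '[[[0.003,0,0.004],[0,0,0]],[[0.003,0,0.004],[0,0,0]],[[0.003,0,0.004],[0,0,0]],[[0.003,0,0.004],[0,0,0]],[[0.003,0,0.004],[0,0,0]]]'

```text
t: 9.9
eef_pos: [0.4386, -0.0425, -0.0348]
tool_rot: [0.646, -0.646, 0.288, -0.288]
contact_force: [-3.1, -0.6, 3.0]
gripper_width: 1.001
```

Run:
```python
from h import *
c,o,p,R=wrist(); print(o["t"],p,yaw(R),o["contact_force"]); W=wmeas(c)
```

```text
9.9 [ 0.4386051  -0.04252387 -0.03479769] -48.08802276482938 [-3.10729265 -0.57753662  2.95181785]
band n 29775 zmed 0.04446886742710662
band [455.7   9.8] [100.5  58.5] 7.62
top 78452 zmed 0.0442 c [454.4  -7.7] size [108.9 154.3] ang 7.4
[[391.0, 62.0], [410.0, -91.0], [518.0, -77.0], [498.0, 76.0]]
```

Call:
play_rows --increments '[[[0.003,0,0.004],[0,0,0]],[[0.003,0,0.004],[0,0,0]],[[0.003,0,0.004],[0,0,0]],[[0.003,0,0.004],[0,0,0]],[[0.003,0,0.004],[0,0,0]],[[0.003,0,0.004],[0,0,0]],[[0.003,0,0.004],[0,0,0]],[[0.003,0,0.004],[0,0,0]],[[-0.003,0,-0.004],[0,0,0]],[[-0.003,0,-0.004],[0,0,0]],[[-0.003,0,-0.004],[0,0,0]]]'

```text
t: 10.87
eef_pos: [0.4635, -0.0407, -0.0351]
tool_rot: [0.646, -0.646, 0.288, -0.289]
contact_force: [-0.4, -1.1, -0.2]
gripper_width: 1.001
```

Call:
play_rows --increments '[[[0,-0.03,0],[0,0,0]],[[0,-0.03,0],[0,0,0]],[[0,-0.03,0],[0,0,0]],[[0,0,0],[0,7,0]],[[0,0,0],[0,7,0]],[[0,0,0],[0,7,0]],[[0,0,0],[0,7,0]],[[0,0,0],[0,7,0]],[[0,0,0],[0,7,0]],[[0,0,0],[0,0,0]],[[0,0,0],[0,0,0]]]'

```text
t: 11.78
eef_pos: [0.4631, -0.0405, 0.0548]
tool_rot: [-0.5, 0.5, -0.5, 0.5]
contact_force: [-0.8, -0.4, 0.1]
gripper_width: 0.998
```

Run:
```python
from h import *
c,o,p,R=wrist(); print(o["t"],p,yaw(R),o["contact_force"],o["q"]); W=wmeas(c)
```

```text
11.7833 [ 0.46306338 -0.04053721  0.05475857] -89.91244915325272 [-0.78806422 -0.43062191  0.10731775] [-0.7122806   0.45985849  0.83332918  2.20591112 -0.54259096  0.68902033
 -1.06735748]
band n 7933 zmed 0.044515929022589724
band [501.8  15.7] [89.7 57.7] 9.64
top 22758 zmed 0.0443 c [502.9  10.1] size [ 91.1 130.5] ang 9.85
[[447.0, 67.0], [469.0, -62.0], [559.0, -46.0], [537.0, 82.0]]
```

Call:
play_rows --increments '[[[-0.025,0,-0.0175],[0,0.7,0]],[[-0.025,0,-0.0175],[0,0,0]],[[0,0,0],[0,0,0]],[[0,0.03,0],[0,0,0]],[[0,0.03,0],[0,0,0]],[[0,0.03,0],[0,0,0]],[[0,0,0],[0,0,0]],[[0,0,0],[0,0,0]]]'

```text
t: 12.5
eef_pos: [0.4279, 0.0089, -0.0354]
tool_rot: [0.496, -0.497, 0.504, -0.503]
contact_force: [-0.3, 0.0, 0.1]
gripper_width: 0.994
```

Call:
play_rows --increments '[[[0,0,0.006],[0,0,0]],[[0,0,0.006],[0,0,0]],[[0,0,0.006],[0,0,0]],[[0,0,0.006],[0,0,0]],[[0,0,0.006],[0,0,0]],[[0,0,0.006],[0,0,0]],[[0,0,0.006],[0,0,0]],[[0,0,0.006],[0,0,0]],[[0,0,0.006],[0,0,0]],[[0,0,0.006],[0,0,0]]]'

```text
t: 13.33
eef_pos: [0.4892, 0.0086, -0.0352]
tool_rot: [0.496, -0.497, 0.504, -0.504]
contact_force: [-3.2, 0.4, 2.5]
gripper_width: 0.995
```

Run:
```python
from h import *
c,o,p,R=wrist(); print(o["t"],p,yaw(R),R.round(3)[2],o["contact_force"]); 
W=wmeas(c);cv2.imwrite("pics/w5.png",c["color"][:,:,::-1])
```

```text
13.3333 [ 0.48920298  0.00862197 -0.03516601] -90.83308687790588 [ 0. -1. -0.] [-3.17230929  0.39107578  2.54721181]
band n 30853 zmed 0.04450044074517629
band [544.1   8.1] [58.5 91.3] 89.32
top 84883 zmed 0.0443 c [533.3   4.2] size [134. 113.] ang 88.88
[[475.0, -62.0], [589.0, -64.0], [591.0, 70.0], [478.0, 72.0]]
```

View pics/w5.png

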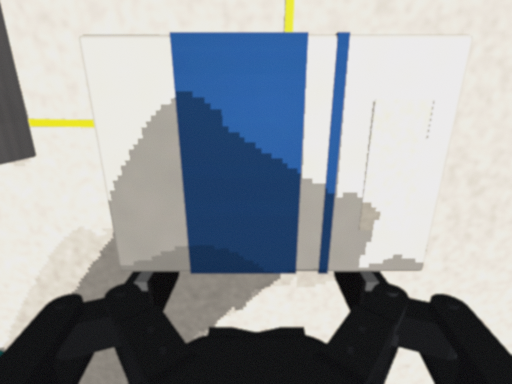

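The carton now lies square across both fingers, spanning x 499–590 and y -63 to 71. I'll keep pushing +x.

Call:
play_rows --increments '[[[0,0,0.006],[0,0,0]],[[0,0,0.006],[0,0,0]],[[0,0,0.006],[0,0,0]],[[0,0,0.006],[0,0,0]],[[0,0,0.006],[0,0,0]],[[0,0,0.006],[0,0,0]],[[0,0,0.006],[0,0,0]],[[0,0,0.006],[0,0,0]],[[0,0,0.003],[0,0,0]],[[0,0,0.002],[0,0,0]]]'

```text
t: 14.22
eef_pos: [0.5422, 0.0081, -0.0351]
tool_rot: [0.496, -0.496, 0.504, -0.503]
contact_force: [-3.6, 0.9, 2.9]
gripper_width: 1.001
```

Call:
play_rows --increments '[[[0,0,0.0015],[0,0,0]],[[0,0,0.0015],[0,0,0]]]'

```text
t: 14.38
eef_pos: [0.5444, 0.008, -0.0351]
tool_rot: [0.496, -0.497, 0.504, -0.503]
contact_force: [-3.1, 0.1, 2.8]
gripper_width: 1.002
```

Call:
play_rows --increments '[[[0,0,0.0015],[0,0,0]]]'

```text
t: 14.47
eef_pos: [0.5462, 0.008, -0.0351]
tool_rot: [0.496, -0.496, 0.504, -0.504]
contact_force: [-2.1, -0.1, -0.0]
gripper_width: 1.003
```

Call:
play_rows --increments '[[[0,0,0.0015],[0,0,0]]]'

```text
t: 14.55
eef_pos: [0.5481, 0.008, -0.0351]
tool_rot: [-0.496, 0.496, -0.503, 0.504]
contact_force: [-0.6, 0.4, -0.3]
gripper_width: 1.001
```

Run:
```python
from h import *
c,o,p,R=wrist(); print(o["t"],p,yaw(R),o["contact_force"]); 
W=wmeas(c);a=c["color"][:,:,::-1]
t=read_camera("top");cv2.imwrite("pics/w6.png",np.hstack([cv2.resize(a,(400,300)),cv2.resize(t["color"][100:220,150:310,::-1],(400,300))]))
```

```text
14.55 [ 0.54806831  0.00802892 -0.03511361] -90.81604979464294 [-0.55225214  0.42526054 -0.29325358]
band n 30804 zmed 0.044503299903947885
band [603.1   7.4] [58.5 91.1] 89.35
top 84818 zmed 0.0443 c [592.3   4.7] size [136.3 113.2] ang 88.58
[[534.0, -62.0], [647.0, -65.0], [651.0, 71.0], [537.0, 74.0]]
```

View pics/w6.png

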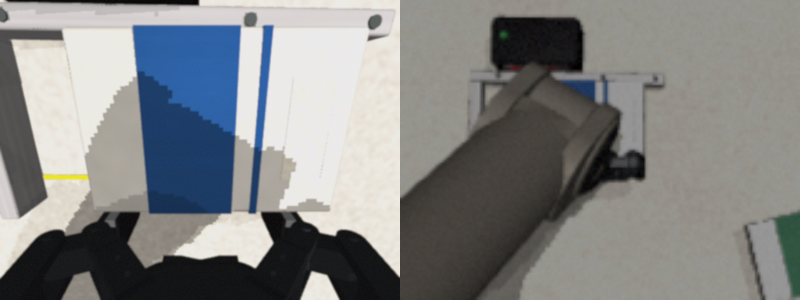

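The carton's far side is at the long fence, or within about 1–2 mm, and its left end is about 50 mm from the short fence. I'll creep in until the force rises.

Call:
play_rows --increments '[[[0,0,0.0012],[0,0,0]],[[0,0,0],[0,0,0]]]'

```text
t: 14.82
eef_pos: [0.5481, 0.0081, -0.0352]
tool_rot: [0.496, -0.497, 0.504, -0.503]
contact_force: [-4.7, 1.2, 3.8]
gripper_width: 1.001
```

Call:
play_rows --increments '[[[0,0,0.0012],[0,0,0]],[[0,0,0],[0,0,0]]]'

```text
t: 14.98
eef_pos: [0.5479, 0.0081, -0.0354]
tool_rot: [0.495, -0.497, 0.505, -0.502]
contact_force: [-8.0, 0.9, 5.8]
gripper_width: 1.003
```

Call:
play_rows --increments '[[[0,0,0.001],[0,0,0]],[[0,0,0],[0,0,0]]]'

```text
t: 15.15
eef_pos: [0.5478, 0.0081, -0.0356]
tool_rot: [0.495, -0.497, 0.506, -0.502]
contact_force: [-10.5, 1.1, 8.6]
gripper_width: 1.002
```

The force climbs to 10 N with x stopped, so it's seated on the long fence. Next: back off, lift, turn 90° and narrow the fingers for the +y push on the end.

Call:
play_rows --increments '[[[0,0,-0.014],[0,0,0]],[[0,0,-0.014],[0,0,0]],[[0,-0.033,0],[0,0,0]],[[0,-0.033,0],[0,0,0]],[[0,-0.033,0],[0,0,0]],[[0,0,0],[0,0,0]]]'

```text
t: 15.65
eef_pos: [0.528, 0.0079, 0.0692]
tool_rot: [-0.499, 0.493, -0.502, 0.506]
contact_force: [0.8, -0.1, -0.8]
gripper_width: 0.998
```

Call:
play_rows --increments '[[[0,0,0],[0,-6.94,0]],[[0,0,0],[0,-6.94,0]],[[0,0,0],[0,-6.94,0]],[[0,0,0],[0,-6.94,0]],[[0,0,0],[0,-6.94,0]],[[0,0,0],[0,-6.94,0]],[[0,0,0],[0,-6.94,0]],[[0,0,0],[0,-6.94,0]],[[0,0,0],[0,-6.94,0]],[[0,0,0],[0,-6.94,0]],[[0,0,0],[0,-6.94,0]],[[0,0,0],[0,-6.94,0]],[[0,0,0],[0,-6.94,0]],[[0.0256,0,-0.0327],[0,0,0]],[[0.0256,0,-0.0327],[0,0,0]],[[0.0256,0,-0.0327],[0,0,0]],[[0,0,0],[0,0,0]],[[0,0,0],[0,0,0]]]' --gripper 0.04

```text
t: 17.15
eef_pos: [0.6007, -0.094, 0.064]
tool_rot: [-0.706, 0.708, -0.004, 0.006]
contact_force: [-0.4, 1.5, -0.3]
gripper_width: 0.469
```

Run:
```python
from h import *
c,o,p,R=wrist(); print(o["t"],p,yaw(R),R.round(3)[2],o["gripper_width"]); W=wmeas(c)
T=(W-p)@R*1000
m=np.isfinite(T[...,0])&(abs(T[...,0])<70)&(T[...,2]<20)&(T[...,2]>-30)&(W[...,2]>.07)&(T[...,1]>-60)
q=T[m]; print("fingers",q.min(0).round(),q.max(0).round())
# fence by height
z=W[...,2]; f=W[(z>.022)&(z<.033)]
S=f[(f[:,1]>.115)&(f[:,1]<.15)&(f[:,0]>.545)&(f[:,0]<.63)]; L=f[(f[:,0]>.64)&(f[:,1]>-.09)&(f[:,1]<.1)]
for n,k,ax in(("short y",S,1),("long x",L,0)): print(n,len(k),(np.percentile(k[:,ax],[1,50,99])*1000).round(1) if len(k) else "")
```

```text
17.15 [ 0.60066378 -0.09396182  0.06401144] -0.857646692501833 [ 0.002 -1.    -0.002] 0.46938015026335156
band n 10097 zmed 0.044492408801408014
band [603.4   7.8] [57.1 89.9] 89.12
top 23739 zmed 0.0443 c [630.4  -5.4] size [115.2 145.2] ang 89.53
[[557.0, -62.0], [703.0, -64.0], [703.0, 52.0], [558.0, 53.0]]
fingers [-34. -60. -10.] [ 33. -36.  13.]
short y 0 
long x 2626 [647.3 657.  702. ]
```

Call:
play_rows --increments '[[[0,0.031,0],[0,0,0]],[[0,0.031,0],[0,0,0]],[[0,0.03,0],[0,0,0]],[[0,0,0],[0,0,0]],[[0,0,0],[0,0,0]]]'

```text
t: 17.62
eef_pos: [0.5974, -0.0889, -0.0291]
tool_rot: [0.707, -0.707, 0.004, -0.002]
contact_force: [-0.7, 0.4, 0.5]
gripper_width: 0.467
```

Call:
play_rows --increments '[[[0,0,0.006],[0,0,0]],[[0,0,0.006],[0,0,0]],[[0,0,0.006],[0,0,0]],[[0,0,0.005],[0,0,0]],[[0,0,0.005],[0,0,0]],[[0,0,0.005],[0,0,0]],[[0,0,0.005],[0,0,0]],[[0,0,0.005],[0,0,0]],[[0,0,0.005],[0,0,0]],[[0,0,0.005],[0,0,0]],[[0,0,0.005],[0,0,0]]]'

```text
t: 18.53
eef_pos: [0.5995, -0.0321, -0.0282]
tool_rot: [-0.707, 0.707, -0.004, 0.004]
contact_force: [-0.1, -4.0, 2.4]
gripper_width: 0.47
```

Run:
```python
from h import *
c,o,p,R=wrist(); print(o["t"],p,yaw(R),R.round(3)[2],o["contact_force"]); W=wmeas(c)
cv2.imwrite("pics/w7.png",c["color"][:,:,::-1])
```

```text
18.5333 [ 0.59953515 -0.03214061 -0.02822204] -0.6011078016501877 [-0. -1. -0.] [-0.05365491 -4.04972296  2.44561662]
band n 34383 zmed 0.044500459019105765
band [601.8  50.7] [58.4 91.3] 89.37
top 70747 zmed 0.0444 c [611.3  20.8] size [127.5 124.7] ang 0.73
[[547.0, 82.0], [548.0, -42.0], [676.0, -41.0], [674.0, 84.0]]
```

View pics/w7.png

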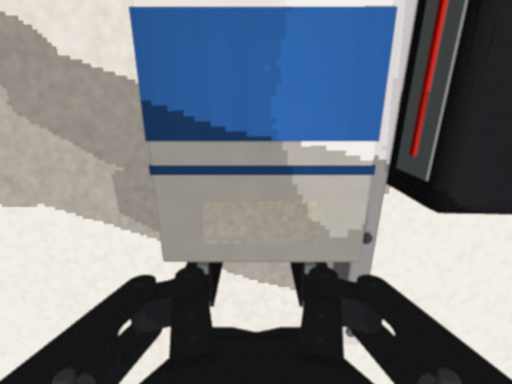

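The carton slides square along the long fence (fence at x≈380 px), and by the band shift it has moved 43 mm, so about 9 mm remain.

Call:
play_rows --increments '[[[0,0,0.003],[0,0,0]],[[0,0,0.002],[0,0,0]],[[0,0,0.0015],[0,0,0]]]'

```text
t: 18.83
eef_pos: [0.5995, -0.0256, -0.0283]
tool_rot: [0.707, -0.707, 0.004, -0.003]
contact_force: [0.0, -2.1, 0.9]
gripper_width: 0.469
```

Call:
play_rows --increments '[[[0,0,0.0015],[0,0,0]],[[0,0,0.001],[0,0,0]]]'

```text
t: 19.0
eef_pos: [0.5995, -0.0232, -0.0283]
tool_rot: [0.707, -0.707, 0.004, -0.003]
contact_force: [0.6, -2.4, 0.3]
gripper_width: 0.466
```

Call:
play_rows --increments '[[[0,0,0.001],[0,0,0]],[[0,0,0.001],[0,0,0]]]'

```text
t: 19.17
eef_pos: [0.5995, -0.0213, -0.0283]
tool_rot: [0.707, -0.707, 0.004, -0.003]
contact_force: [-0.7, -1.3, 0.0]
gripper_width: 0.468
```

Call:
play_rows --increments '[[[0,0,0.001],[0,0,0]],[[0,0,0.001],[0,0,0]]]'

```text
t: 19.33
eef_pos: [0.5996, -0.0192, -0.0282]
tool_rot: [0.707, -0.707, 0.004, -0.003]
contact_force: [0.4, -0.4, -1.0]
gripper_width: 0.47
```

Call:
play_rows --increments '[[[0,0,0.001],[0,0,0]],[[0,0,0.001],[0,0,0]]]'

```text
t: 19.5
eef_pos: [0.5995, -0.0179, -0.0282]
tool_rot: [-0.707, 0.707, -0.004, 0.004]
contact_force: [-0.3, -4.3, -1.3]
gripper_width: 0.469
```

Call:
play_rows --increments '[[[0,0,0.001],[0,0,0]],[[0,0,0],[0,0,0]]]'

```text
t: 19.67
eef_pos: [0.5994, -0.0179, -0.0281]
tool_rot: [-0.707, 0.708, -0.004, 0.004]
contact_force: [-0.4, -5.1, -1.0]
gripper_width: 0.466
```

Call:
play_rows --increments '[[[0,0,0.001],[0,0,0]],[[0,0,0],[0,0,0]]]'

```text
t: 19.83
eef_pos: [0.5993, -0.0178, -0.0281]
tool_rot: [-0.706, 0.708, -0.005, 0.004]
contact_force: [-1.5, -6.6, -0.6]
gripper_width: 0.472
```

Call:
play_rows --increments '[[[0,0,0.0012],[0,0,0]],[[0,0,0],[0,0,0]],[[0,0,-0.01],[0,0,0]],[[0,0,-0.012],[0,0,0]],[[0,-0.033,0],[0,0,0]],[[0,-0.033,0],[0,0,0]],[[0,-0.033,0],[0,0,0]]]'

```text
t: 20.42
eef_pos: [0.5993, -0.0369, 0.0718]
tool_rot: [0.707, -0.707, 0.004, -0.003]
contact_force: [0.6, 0.9, 0.1]
gripper_width: 0.47
```

Call:
play_rows --increments '[[[0,0,0],[0,7,0]],[[0,0,0],[0,7,0]],[[0,0,0],[0,7,0]],[[0,0,0],[0,7,0]],[[0,0,0],[0,7,0]],[[0,0,0],[0,7,0]],[[0,0,0],[0,7,0]],[[0,0,0],[0,7,0]],[[0,0,0],[0,7,0]],[[0,0,0],[0,7,0]],[[0,0,0],[0,7,0]],[[0,0,0],[0,7,0]],[[0,0,0],[0,6,0]],[[0,0,-0.025],[0,0,0]],[[-0.02,0,-0.025],[0,0,0]],[[-0.03,0,-0.025],[0,0,0]],[[-0.03,0,0],[0,0,0]],[[0,0,0],[0,0,0]],[[0,0,0],[0,0,0]]]' --gripper 0.06

```text
t: 22.0
eef_pos: [0.5258, 0.0469, 0.0709]
tool_rot: [0.499, -0.498, 0.502, -0.501]
contact_force: [0.5, -0.6, 0.1]
gripper_width: 0.704
```

Run:
```python
from h import *
c,o,p,R=wrist(); print(o["t"],p,yaw(R),R.round(3)[2],o["contact_force"],o["gripper_width"]); W=wmeas(c)
cv2.imwrite("pics/w8.png",cv2.resize(c["color"][:,:,::-1],(800,600)))
```

```text
22.0 [0.52581247 0.04687979 0.0709456 ] -90.32175736524628 [-0.002 -1.     0.   ] [ 0.47759963 -0.59158523  0.1057139 ] 0.7037421298139815
band n 8153 zmed 0.044453367392420375
band [602.1  64.8] [57.4 90.2] 89.29
top 24851 zmed 0.0443 c [611.4  59. ] size [130.3 110.2] ang 88.88
[[555.0, -5.0], [665.0, -7.0], [668.0, 123.0], [558.0, 125.0]]
```

View pics/w8.png

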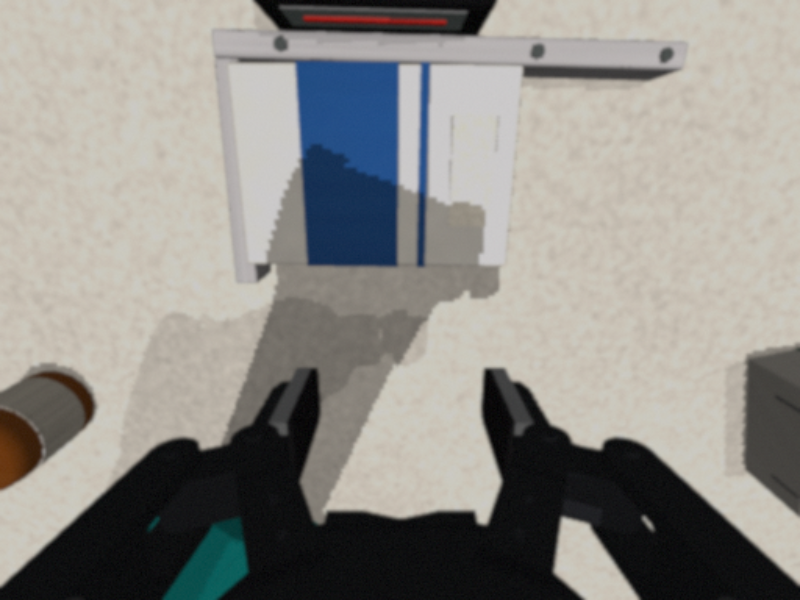

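The carton looks home: left end on the short fence (230,160), far side on the long fence, bystanders untouched. I'll finish with a gentle +x press to confirm contact with the long fence.

Call:
play_rows --increments '[[[-0.01,0.034,0],[0,0.3,0]],[[0,0.034,0],[0,0,0]],[[0,0.034,0],[0,0,0]],[[0,0,0],[0,0,0]],[[0,0,0.005],[0,0,0]],[[0,0,0.005],[0,0,0]],[[0,0,0.005],[0,0,0]],[[0,0,0.003],[0,0,0]],[[0,0,0.0015],[0,0,0]]]'

```text
t: 22.8
eef_pos: [0.5466, 0.0542, -0.0297]
tool_rot: [-0.497, 0.495, -0.503, 0.504]
contact_force: [-1.9, -0.3, 1.1]
gripper_width: 0.701
```

Call:
play_rows --increments '[[[0,0,0.001],[0,0,0]],[[0,0,0.001],[0,0,0]]]'

```text
t: 22.97
eef_pos: [0.5466, 0.0543, -0.0307]
tool_rot: [0.496, -0.496, 0.504, -0.504]
contact_force: [-3.2, -0.1, 2.5]
gripper_width: 0.704
```

Call:
play_rows --increments '[[[0,0,0.001],[0,0,0]],[[0,0,0.001],[0,0,0]]]'

```text
t: 23.13
eef_pos: [0.5483, 0.0542, -0.0311]
tool_rot: [0.496, -0.496, 0.504, -0.503]
contact_force: [-3.5, -0.3, 2.6]
gripper_width: 0.705
```

Call:
play_rows --increments '[[[0,0,0.001],[0,0,0]],[[0,0,0],[0,0,0]]]'

```text
t: 23.3
eef_pos: [0.5497, 0.0542, -0.0312]
tool_rot: [0.496, -0.496, 0.504, -0.504]
contact_force: [-5.2, 0.3, 2.7]
gripper_width: 0.707
```

Call:
play_rows --increments '[[[0,0,0.001],[0,0,0]],[[0,0,0],[0,0,0]]]'

```text
t: 23.47
eef_pos: [0.5495, 0.0542, -0.0314]
tool_rot: [0.495, -0.497, 0.505, -0.503]
contact_force: [-6.5, 0.9, 5.4]
gripper_width: 0.702
```

Call:
play_rows --increments '[[[0,0,0.001],[0,0,0]],[[0,0,0],[0,0,0]]]'

```text
t: 23.63
eef_pos: [0.5495, 0.0542, -0.0315]
tool_rot: [0.495, -0.497, 0.505, -0.503]
contact_force: [-9.7, 1.0, 7.7]
gripper_width: 0.703
```

Call:
play_rows --increments '[[[0,0,-0.008],[0,0,0]],[[0,0,-0.02],[0,0,0]],[[0,-0.03,0],[0,0,0]],[[0,-0.03,0],[0,0,0]],[[0,-0.03,0],[0,0,0]],[[0,-0.03,0],[0,0,0]],[[0,-0.03,0],[0,0,0]],[[0,0,0],[0,0,0]],[[0,0,0],[0,0,0]]]'

```text
t: 24.38
eef_pos: [0.5261, 0.055, 0.1206]
tool_rot: [-0.498, 0.495, -0.503, 0.505]
contact_force: [-0.2, 0.1, -0.4]
gripper_width: 0.703
```

Run:
```python
from h import *
c,o,p,R=wrist(); print(o["t"],p,yaw(R),o["contact_force"]); W=wmeas(c)
z=W[...,2];x=W[...,0];y=W[...,1]
def edge(m,ax,f): 
    k=W[m]; return len(k),(np.percentile(k[:,ax],f)*1000).round(1)
T=(z>.038)&(z<.05); F=(z>.022)&(z<.034)
for y0 in(0,.03,.09,.115): print("y",y0,"carton far x",edge(T&(abs(y-y0)<.006)&(x>.62)&(x<.655),0,99.5),"near x",edge(T&(abs(y-y0)<.006)&(x>.53)&(x<.58),0,.5),"fence x",edge(F&(abs(y-y0)<.006)&(x>.64)&(x<.67),0,[2,98]))
for x0 in(.57,.6,.635): print("x",x0,"carton end y",edge(T&(abs(x-x0)<.006)&(y>.1)&(y<.15),1,99.5),"fence y",edge(F&(abs(x-x0)<.006)&(y>.11),1,[2,98]))
cv2.imwrite("pics/w9.png",cv2.resize(c["color"][:,:,::-1],(800,600)))
t=read_camera("side");cv2.imwrite("pics/s9.png",cv2.resize(t["color"][120:300,160:400,::-1],(800,600),interpolation=cv2.INTER_CUBIC))
g=read_camera("top"); boxtop(cloud(g),(.4545,-.25),.09,.034,.06,"green")
```

```text
24.3833 [0.52608587 0.05498699 0.12055016] -90.86490358519018 [-0.16780804  0.09955423 -0.44101561]
band n 5193 zmed 0.04445765587539281
band [605.4  64.7] [57.  88.7] 89.29
top 15954 zmed 0.0443 c [621.4  59.2] size [131.  122.7] ang 89.37
[[559.0, -6.0], [682.0, -7.0], [683.0, 124.0], [561.0, 125.0]]
y 0 carton far x (490, np.float64(648.6)) near x (253, np.float64(560.0)) fence x (145, array([652.3, 660.7]))
y 0.03 carton far x (514, np.float64(649.2)) near x (256, np.float64(560.5)) fence x (184, array([652.9, 663.3]))
y 0.09 carton far x (535, np.float64(650.6)) near x (261, np.float64(560.7)) fence x (188, array([654.5, 665.2]))
y 0.115 carton far x (524, np.float64(650.5)) near x (254, np.float64(561.8)) fence x (170, array([654.2, 664. ]))
x 0.57 carton end y (326, np.float64(124.4)) fence y (99, array([129.4, 137.3]))
x 0.6 carton end y (362, np.float64(123.9)) fence y (107, array([128.7, 136.6]))
x 0.635 carton end y (398, np.float64(123.3)) fence y (113, array([128. , 135.5]))
green 1528 zmed 0.0455 c [ 453.8 -251.6] size [ 90.9 130.9] ang 12.57
[[395.0, -198.0], [424.0, -325.0], [512.0, -306.0], [484.0, -178.0]]
```

View pics/w9.png

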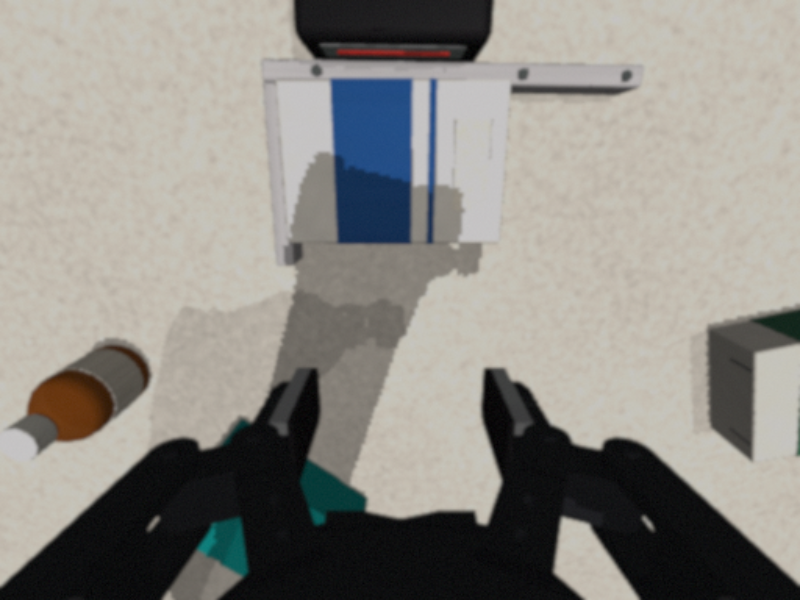

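View pics/s9.png

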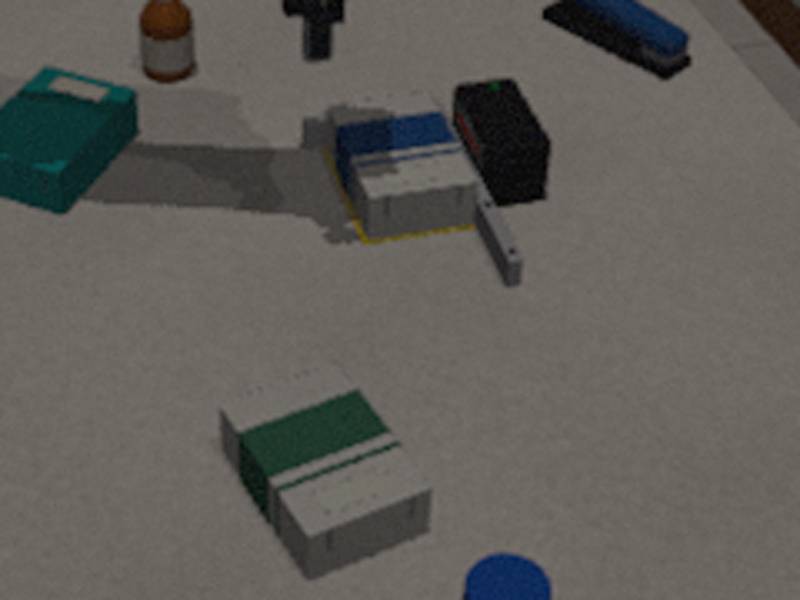

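```bash
python3 -c "
from station import *
print(hand_in())"
```

```text
the job is handed in; nothing more can be done
None
```

I pushed the blue-banded carton into the fence corner and handed the job in at about 24.5 s of the 61 s allowed. The carton is pressed against both fences. My camera checks could only confirm the fit to within about 1–2 mm.

**How it went:** I nudged the corner clear of the robot's inner reach, pushed it flat with two fingers onto the long fence, then slid it along to the short fence. A last +x press closed about 3 mm that had opened at the long fence.

**Last checks:**
- **Contact:** in the final press on each fence the carton stopped moving while the force rose, to about 10 N on the long fence and at least 6.6 N on the short one. Neither was pressed again after the last +x press; by camera the carton didn't move in y.
- **Angle:** the carton's yaw measured about -0.7°, against about -0.65° for the fence.
- **Position:** by wrist depth the carton's edges read about 1–2 mm short of the long fence and 0.5–1 mm short of the short one. That is about the error of the measurement: the same data gives the carton 89 mm wide instead of 90. I relied on the force stops for the final fit.
- **Bystanders:** the green carton measured where it started, within 0.3 mm. The bottle and jar looked undisturbed, but I didn't measure them again.

**What disagreed:** the fingertips are about 39 mm shorter than the stated TCP when shut and about 48 mm when open. My first push passed over the carton without touching it. I corrected by commanding the TCP about 40 mm lower.

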